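# Dispense one wooden disc into the stacking cup

## Robot

A 7-joint arm with a two-finger parallel gripper is mounted at the origin on the work surface. World frame = base frame: x ahead of the robot, y to its left, z up, the work surface at z = 0. Lengths are in m, angles in rad, forces in N, time in s.
With the tool pointing down it reaches from about 0.425 to 1.025 m from the base axis. Payload 9.4 kg.
Tool frame: the origin (TCP) lies midway between the tips of the shut fingers; the grasp point (between the pads) lies 19 mm behind it; y points along the fingers, x is the direction in which the jaws open and shut, and the axes are right-handed (so a half turn about y gives the same grasp; the last joint's range is limited). The gripper opens to 85 mm and grips with 20 to 120 N. Pads are 22 mm wide; open, the fingers measure 114 mm over their backs; the gripper's body (76 mm by 85 mm) begins 54 mm behind the grasp point. The pads swing forward as they close: fully open they stand 13 mm farther back than shut.
Start: joints at [-1.362, 0.599, -0.003, 1.599, 0.002, 0.943, -0.08], TCP at [0.204, 0.696, 0.231] pointing down, gripper open.
Joint ranges: [-2.57, 2.57], [-0.35, 1.97], [-1.29, 1.29], [0.11, 2.56], [-1.05, 4.19], [0.11, 1.86], [-2.63, 2.63]. Speed limits (rad/s): [2.22, 2.22, 3.01, 3.01, 3.14, 3.14, 3.14].

## Interface

Orientations are given as a unit quaternion [x, y, z, w].
In Python, from workcell import r gives the robot as it stands. The module is installed in compiled form; this text tells all that it offers.
- The arm moves only by the tool step_arm, never from a script. Its argument "targets" is a list of rows, each a list of 3 entries, a list of its own where there are three numbers: the shift along the world's x, y, z in m, then the turn about the world's z in rad, then the opening in per cent of the stroke, from 0 (shut) to 100 (fully open). A call has 1 to 8 rows; each row shifts and turns the pose as measured when the row begins; what a row does not reach is not made up. A row lasts 1/12 s, in which the tool goes at most 41.7 mm and 7.16 degrees, less where a joint would pass 70% of its speed; a pose out of reach is approached as far as the arm can. A call with a gripper value outside its range is refused whole. The fingers move at their own pace and stop on an object; "grip_force" is the grip in N (left out, the last holds). Time passes only in rows, so rows that do not move let the fingers close. It gives the time, the measured TCP pose, the force and the opening at its end, in the units of the state.
- r.read_state(): the state, without advancing time (a new reading comes with each control period).
- r.camera(name): name is "side" or "top" or "wrist"; returns the picture (400x640x3 uint8, red, green, blue); there is no depth.
- r.camera_info(name): a dict with "fx", "fy", "cx", "cy" (pixels), "R" (3x3) and "t" (3): a world point X has camera coordinates R X + t. Camera axes: x right, y down, z forward; pixel columns grow to the right and rows downward; lengths in m; the calibration is good to about 2 mm. A picture is of the moment at which its call begins: read the wrist's pose just before it. camera_info takes no time and is no camera call; for the wrist camera it gives the pose at the moment of the call.
- r.finish_job(): hands the job in, once; it reports no verdict.
The state is a dict: "clock": time; "joints": joint angles; "joint_velocities": joint speeds; "joint_torque": joint torques, N m; "tcp_pos": TCP position; "eef_rot": TCP orientation; "force": force on the tool from outside, world axes, zero at the start; "ft_torque": the same for the moment, N m; "grip_width": opening from 0.0 (shut) to 1.0 (fully open).
Only numpy, scipy, OpenCV 4.12 (cv2) and the standard library are available. Lean on these libraries where they do the work, as an engineer would, in place of code of your own. Each camera call takes 0.05 s, during which the arm holds its last target.

## Task

Stand the yellow stacking cup upright on the shelf top under the outlet of the disc dispenser and let go of it, then press the dispenser's red plunger all the way down against its stop once, firmly but without forcing it, and let it come back up, so that exactly one disc drops into the cup. Leave the cup with its disc standing there, and do not disturb the other things.

Things in the scene. Friction and masses are not known exactly. Their poses are not given: they have to be found in the camera images.
- dispenser: Wooden toy disc dispenser, fixed. Origin on the shelf top straight below the middle of the outlet lip; z up, x points from the outlet back to the plunger (the outlet faces its -x). Base 90 mm wide from x = 45 mm back; below the deck it is open from the lip to x = 45 mm. Rear housing x 74 to 160 mm, 60 mm wide, flat roof 105 mm high.
- lip (a point): Middle of the outlet lip, the front edge of the deck on which discs slide: deck 48 mm wide, top face (this point) 72 mm and underside 62 mm high, blue guides on it 86 mm high from x = 0 to 30 mm. A disc tips over the lip only near the end of the plunger's stroke and falls within about 35 mm in front of it.
- magazine (a point): Top centre of the blue open-topped magazine, 44 x 47 mm, 114 mm high, holding three discs. The plunger drives an orange shuttle that pushes the lowest disc out; when the plunger comes up the next disc drops in its place, so each further press would bring out another.
- plunger_axis (a point): Point on the plunger's axis, in the roof's plane (105 mm high; dispenser x = 110 mm, y = 0). Above it stands the domed red plunger head, 42 mm diameter, 12 mm thick, on a white collar; it moves straight down. It is screwed in at differing heights: at rest the top of the head is 155 to 179 mm above the shelf top (not measured: feel for it).
- plunger (a joint): Travel of the red plunger in m: 0 = up, at rest; 0.020 = fully down on its stop. Spring: about 4 N to start, rising evenly to about 10 N just before the stop. The head sits on a rubber cushion that gives only above 11 N, then about 1 mm per 8 N. Bottomed counts from 0.0193 of travel, held 0.1 s. More than 25 N on the head is forcing it. It springs back by itself.
- cup_spot (a point): Point on the shelf top 24 mm in front of the outlet lip (dispenser frame x = -24 mm): the centre of the cup's place, same axes as the dispenser. The cup's centre should stand within 12 mm of it.
- cup: Yellow plastic stacking cup, open at the top, 52 mm tall, outside diameter 56 mm at the foot and 64 mm at the rim, wall 3 mm, floor 4 mm, about 40 g. Origin at the centre of its underside, z up. It starts upright on the turntable.
- turntable: Round wooden turntable, tray radius 95 mm, top face 22 mm above the shelf top; the tray turns about its centre when pushed, the base is fixed. Origin on the shelf top at its centre.
- disc1: Lowest disc in the magazine, brown wood, 32 mm diameter, 12 mm thick, 12 g, the one to dispense. Origin at the centre of its underside as built.
- disc2: Middle disc in the magazine, green, same size; must stay in the dispenser.
- disc3: Top disc in the magazine, yellow, same size; must stay in the dispenser.
- jar: Glass jar with a white twist cap, 54 mm diameter, 60 mm tall, standing on the turntable beside the cup (about 97 mm between centres); leave alone. Origin at the centre of its underside.
- teether: Grey silicone cactus-shaped teether lying flat, 120 x 70 x 14 mm; leave alone. Origin at its underside.
- rattle: Bamboo rattle lying down, 137 mm long along x, 40 mm thick; leave alone. Origin at its underside.
- spoon: Stainless steel spoon lying along its x, 150 mm long; leave alone.
Not all that is in view belongs to the job. What is shaped like the cup but blue is not meant. What is shaped like the dispenser but green is not meant.

How it is judged:
By the outcome, as a careful person would: the job done as asked, in the order asked, and still so for the second after the job is handed in, with the robot touching nothing.
It also fails if it takes over 58 s, if anything falls off the work surface, if the arm or the gripper's body presses on something with over 40 N, if the wrist force passes 120 N, or if a joint passes its speed limit or range.

## Working session

There is one attempt and no reset: what is moved stays moved. The work goes in short steps, Python scripts to look and compute and a tool call to move; the robot and the scene stay as the last step left them, time stands still between calls to the robot, and variables do not carry over. Pictures are saved under pics/ and viewed, and the job is handed in when it is done.

Besides the shell and the picture viewer there is one more tool, called after "Emit:" as name([rows], argument=value, ...), one row to a line, values as JSON. step_arm: Moves the arm, as the interface text tells. Its arguments: {"type":"object","properties":{"targets":{"type":"array","items":{"type":"array"}},"grip_force":{"type":"number"}},"required":["targets"]}

```bash
mkdir -p pics; python3 - <<'E'
from workcell import r
import cv2
print(r.read_state())
for n in ["side","top","wrist"]:
    i=r.camera_info(n); print(n,i)
    cv2.imwrite(f"pics/{n}0.png",cv2.cvtColor(r.camera(n),cv2.COLOR_RGB2BGR))
E
```

```text
{'clock': 0.0, 'joints': array([-1.36170232,  0.60011625, -0.00257718,  1.60013578,  0.00180943,
        0.94290147, -0.07975785]), 'joint_velocities': array([-0.00148847,  0.00027782,  0.00012401, -0.00111531,  0.00221253,
        0.00022653,  0.00043682]), 'joint_torque': array([-9.57759912e-04, -7.76447296e+01,  1.56443976e+00, -2.58010393e+01,
        1.22484323e-02,  8.94716737e-03, -2.46692071e-05]), 'tcp_pos': array([0.20425554, 0.69513616, 0.23042077]), 'eef_rot': array([ 0.56644699,  0.42332434, -0.4241478 , -0.56571456]), 'force': array([-0.14769249, -0.64800795, -0.73953107]), 'ft_torque': array([-0.03765092, -0.01877754,  0.02777112]), 'grip_width': 1.005186053457285}
side {'fx': 496.8842723946549, 'fy': 496.8842723946549, 'cx': 322.5693934419846, 'cy': 193.6881352440106, 'R': array([[ 0.85416235, -0.52000024,  0.00253687],
       [-0.28073316, -0.46523321, -0.83949208],
       [ 0.43771632,  0.71635034, -0.543366  ]]), 't': array([-0.36745727,  0.21327177,  1.4854743 ])}
top {'fx': 391.5790214270305, 'fy': 391.5790214270305, 'cx': 323.25426739916185, 'cy': 201.1620185347585, 'R': array([[ 0.03134492, -0.9995078 , -0.00128901],
       [-0.99665967, -0.03115824, -0.07548949],
       [ 0.07541217,  0.00365092, -0.99714576]]), 't': array([-0.0082041 ,  0.44420045,  1.03575423])}
wrist {'fx': 303.42985615746284, 'fy': 303.42985615746284, 'cx': 318.14754902426716, 'cy': 200.52078827144643, 'R': array([[ 2.82438029e-01,  9.59285276e-01, -7.20248944e-04],
       [ 9.24682643e-01, -2.72050139e-01,  2.66365787e-01],
       [ 2.55324833e-01, -7.58978294e-02, -9.63871749e-01]]), 't': array([-0.72425773, -0.03335981,  0.37841278])}
```

View pics/side0.png

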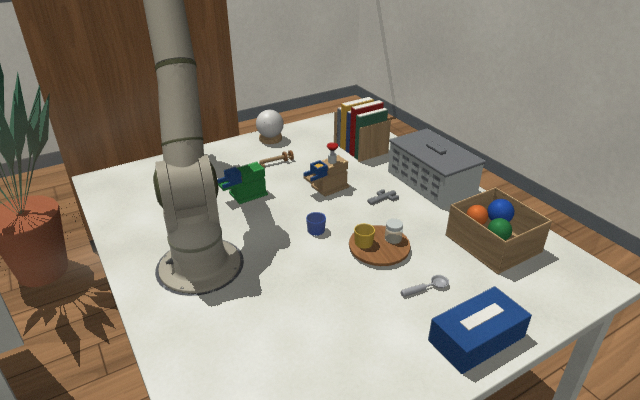

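View pics/top0.png

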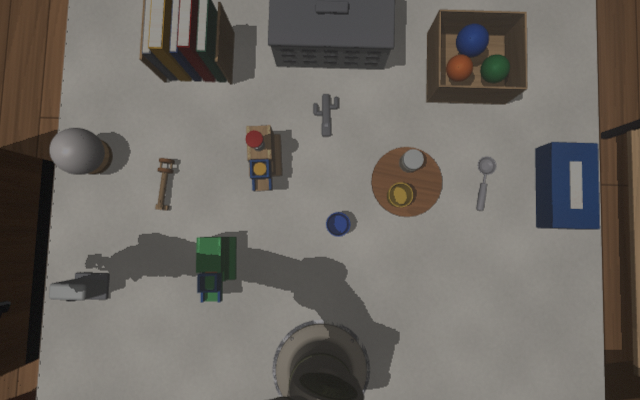

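View pics/wrist0.png

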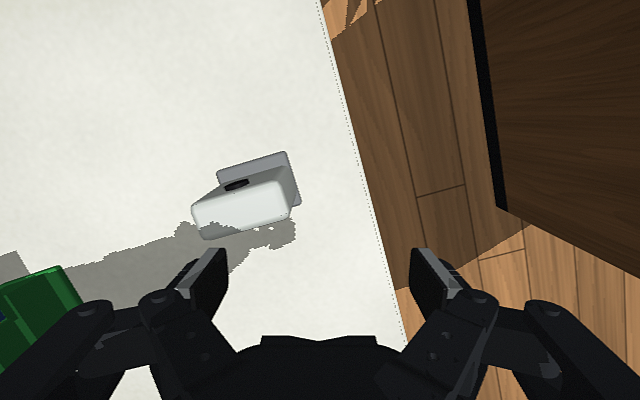

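```bash
cat > h.py <<'E'
import numpy as np,cv2,json
def ray(i,u,v):
    d=np.array([(u-i['cx'])/i['fx'],(v-i['cy'])/i['fy'],1.]); R=i['R'];t=i['t']
    return -R.T@t, R.T@d
def at(i,u,v,z):
    c,d=ray(i,u,v); return c+d*(z-c[2])/d[2]
def proj(i,X):
    p=i['R']@np.asarray(X,float)+i['t']; return np.array([i['fx']*p[0]/p[2]+i['cx'],i['fy']*p[1]/p[2]+i['cy']])
E
python3 - <<'E'
import cv2
t=cv2.imread('pics/top0.png')
cv2.imwrite('pics/t_disp.png',cv2.resize(t[110:210,220:320],None,fx=6,fy=6,interpolation=cv2.INTER_CUBIC))
cv2.imwrite('pics/t_cup.png',cv2.resize(t[135:225,365:455],None,fx=6,fy=6,interpolation=cv2.INTER_CUBIC))
s=cv2.imread('pics/side0.png')
cv2.imwrite('pics/s_disp.png',cv2.resize(s[130:280,290:420],None,fx=4,fy=4,interpolation=cv2.INTER_CUBIC))
E
```

```text
(no output)
```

View pics/t_disp.png

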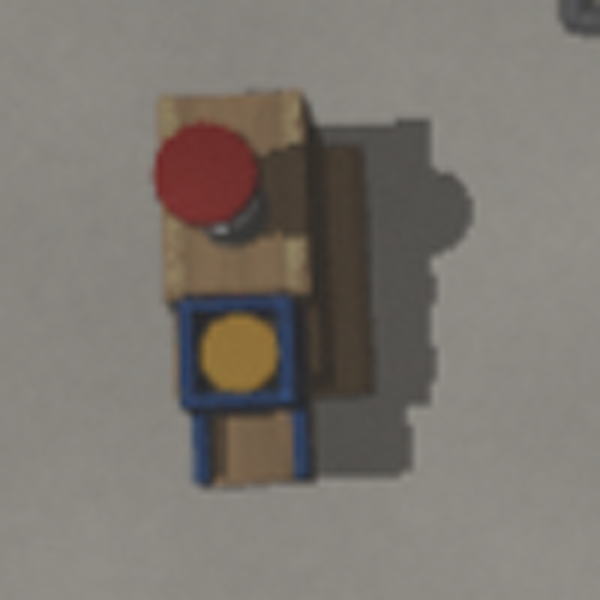

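View pics/t_cup.png

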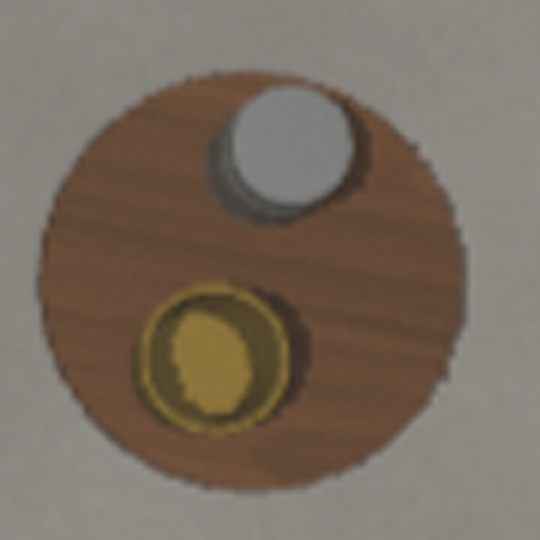

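View pics/s_disp.png

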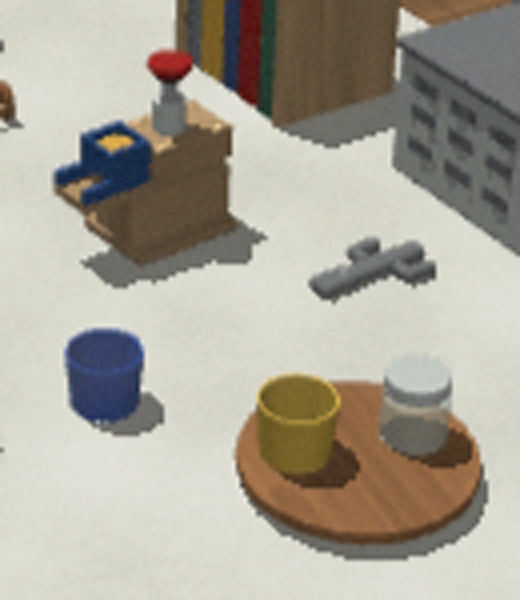

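```bash
cat > fit.py <<'E'
from h import *
from workcell import r
from scipy.optimize import least_squares
i=r.camera_info("top")
P=lambda x,y,u0,v0:(u0+(x+.5)/6-.5, v0+(y+.5)/6-.5)
obs=[((.160,.03,.105),(159,96)),((.160,-.03,.105),(302,91)),((.074,.03,.105),(165,303)),((.074,-.03,.105),(311,297)),
((0,.024,.086),(196,487)),((0,-.024,.086),(314,481))]
def T(p,X):
    c,s=np.cos(p[2]),np.sin(p[2]); return [p[0]+c*X[0]-s*X[1],p[1]+s*X[0]+c*X[1],X[2]]
f=lambda p:np.concatenate([proj(i,T(p,X))-P(*q,220,110) for X,q in obs])
s=least_squares(f,[.55,.2,0]); p=s.x; print("disp",p,np.round(s.fun,1))
print("spot",T(p,(-.024,0,0)),"axis",T(p,(.11,0,.105)))
for z in(.155,.167,.179): 
    q=proj(i,T(p,(.11,0,z-.006))); print(z,q,"obs",P(206,174,220,110))
si=r.camera_info("side")
for n,X in dict(lip=(0,0,.072),cup_spot=(-.024,0,0),bl=(.16,-.03,.105),fr=(.074,-.03,.105)).items():print(n,proj(si,T(p,X)))
for z in(.155,.167,.179): print('side head top',z,proj(si,T(p,(.11,0,z))))
print("cup",at(i,*P(215,358,365,135),.074),"foot" ,"jar",at(i,*P(292,147,365,135),.082),"tt",at(i,*P(252,280,365,135),.022))
print("blue",at(i,338,223.5,.052))
E
python3 fit.py
```

```text
disp [0.46249188 0.16068581 0.08520195] [-0.1  0.6  0.1  0.1  0.3  0.1  0.1 -0.2  0.1 -0.3 -0.5 -0.3]
spot [np.float64(0.4385789435501795), np.float64(0.15864343148124857), 0] axis [np.float64(0.5720928597589986), np.float64(0.17004668446381643), 0.105]
0.155 [255.77449818 141.21112927] obs (253.91666666666666, 138.58333333333334)
0.167 [254.88927179 140.04452976] obs (253.91666666666666, 138.58333333333334)
0.179 [253.9806887  138.84714953] obs (253.91666666666666, 138.58333333333334)
lip [306.85407638 179.10616294]
cup_spot [301.67017562 198.22170894]
bl [347.64736868 161.38272529]
fr [328.69391131 168.34092709]
side head top 0.155 [331.86329528 149.82221359]
side head top 0.167 [331.90615209 146.82747163]
side head top 0.179 [331.94932638 143.81054555]
cup [ 0.46367373 -0.19017239  0.074     ] foot jar [ 0.55362074 -0.21972863  0.082     ] tt [ 0.50440824 -0.21619794  0.022     ]
blue [ 0.38485516 -0.0343639   0.052     ]
```

```bash
python3 - <<'E'
from h import *
from workcell import r
from scipy.spatial.transform import Rotation as Ro
s=r.read_state(); M=Ro.from_quat(s['eef_rot']).as_matrix(); print(M.round(3))
print("jaw ang",np.degrees(np.arctan2(M[1,0],M[0,0])))
i=r.camera_info('wrist'); c=-i['R'].T@i['t']; print(c, "cam-tcp world",c-s['tcp_pos'],"tool",M.T@(c-s['tcp_pos']))
E
```

```text
[[ 0.282 -0.    -0.959]
 [ 0.959 -0.001  0.282]
 [-0.001 -1.    -0.   ]]
jaw ang 73.62666017366543
[0.13879841 0.71445248 0.37321738] cam-tcp world [-0.06549767  0.0191871   0.14260342] tool [-0.00022144 -0.14261034  0.06823539]
```

Emit:
step_arm([
  [[0.028,-0.025,0.01],0,100],
  [[0.03,-0.025,0.01],0,100],
  [[0.03,-0.025,0.01],0,100],
  [[0.03,-0.025,0],0,100],
  [[0.03,-0.025,0],0,100],
  [[0.03,-0.025,0],0,100],
  [[0.02,-0.035,0],0,100],
  [[0.02,-0.035,0],0,100],
])

```text
clock: 0.82
tcp_pos: [0.4179, 0.4741, 0.2578]
eef_rot: [-0.561, -0.427, 0.431, 0.563]
force: [0.7, 0.2, -0.1]
grip_width: 0.998
```

Emit:
step_arm([
  [[0.01,-0.04,0],0,100],
  [[0.01,-0.04,0],0,100],
  [[0.01,-0.04,0],0,100],
  [[0.01,-0.04,0],0,100],
  [[0.01,-0.04,0],0,100],
  [[0,-0.04,0],0,100],
  [[0,-0.04,0],0,100],
  [[0,-0.04,0],0,100],
])

```text
clock: 1.48
tcp_pos: [0.4708, 0.1473, 0.2565]
eef_rot: [-0.563, -0.426, 0.43, 0.563]
force: [0.9, -0.8, -0.0]
grip_width: 1.0
```

Emit:
step_arm([
  [[0,-0.04,0],0,100],
  [[0,-0.04,0],0,100],
  [[0,-0.04,0],0,100],
  [[0,-0.04,0],0,100],
  [[0,-0.04,0],0,100],
  [[0,-0.04,-0.01],0,100],
  [[-0.01,-0.04,-0.01],0,100],
  [[-0.01,-0.04,-0.01],0,100],
])

```text
clock: 2.15
tcp_pos: [0.4506, -0.1811, 0.2295]
eef_rot: [0.564, 0.428, -0.428, -0.561]
force: [1.0, 0.7, 0.2]
grip_width: 0.996
```

Look with the wrist camera to refine cup position.

```bash
cat > look.py <<'E'
import sys,pickle
from h import *
from workcell import r
s=r.read_state(); i=r.camera_info('wrist'); im=r.camera('wrist')
cv2.imwrite(sys.argv[1],cv2.cvtColor(im,cv2.COLOR_RGB2BGR)); pickle.dump((s,i),open(sys.argv[1]+'.pkl','wb')); print(s['clock'],s['tcp_pos'],s['force'],s['grip_width'])
E
python3 look.py pics/w1.png
```

```text
2.15 [ 0.45055992 -0.1810874   0.22952939] [0.97386828 0.66237731 0.15794404] 0.995570894865937
```

View pics/w1.png

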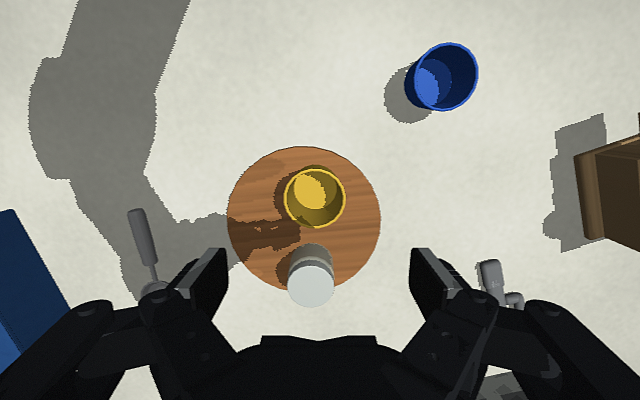

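```bash
python3 - <<'E'
from h import *; import pickle
s,i=pickle.load(open('pics/w1.png.pkl','rb'))
print(at(i,315,196.5,.074),at(i,310.5,286,.082),at(i,304,223,.022))
im=cv2.imread('pics/w1.png'); h=cv2.cvtColor(im,cv2.COLOR_BGR2HSV)
m=cv2.inRange(h,(22,140,60),(34,255,255)); n,l,st,c=cv2.connectedComponentsWithStats(m); print([(st[k],c[k]) for k in range(1,n) if st[k][4]>200])
E
```

```text
[ 0.45965099 -0.18723035  0.074     ] [ 0.55237183 -0.21816592  0.082     ] [ 0.50149142 -0.21352996  0.022     ]
[(array([ 284,  165,   62,   63, 3002], dtype=int32), array([314.19786809, 196.92804797]))]
```

Emit:
step_arm([
  [[0.011,-0.0075,0],0,100],
  [[0,0,-0.035],0,100],
  [[0,0,-0.035],0,100],
  [[0,0,-0.035],0,100],
  [[0,0,0],0,100],
  [[0,0,0],0,100],
])

```text
clock: 2.7
tcp_pos: [0.4571, -0.2039, 0.1207]
eef_rot: [0.571, 0.421, -0.423, -0.565]
force: [-0.5, -1.6, 0.9]
grip_width: 0.999
```

```bash
python3 look.py pics/w2.png
```

```text
2.7 [ 0.45711601 -0.2039241   0.12066881] [-0.51020138 -1.59570216  0.86339127] 0.9986596661255005
```

View pics/w2.png

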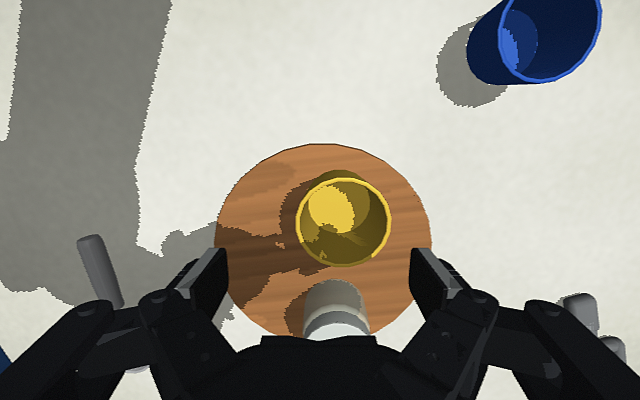

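```bash
python3 - <<'E'
from h import *; import pickle
s,i=pickle.load(open('pics/w2.png.pkl','rb'))
print(at(i,343,222,.074), at(i,343,222,.074)-s['tcp_pos'])
E
```

```text
[ 0.46069963 -0.18836559  0.074     ] [ 0.00358362  0.01555851 -0.04666881]
```

Emit:
step_arm([
  [[0.0035,0.0155,0],0,100],
  [[0,0,0],0,100],
  [[0,0,0],0,100],
])

```text
clock: 3.0
tcp_pos: [0.4625, -0.1883, 0.1257]
eef_rot: [0.572, 0.422, -0.422, -0.563]
force: [0.5, 0.4, 0.5]
grip_width: 1.0
```

Emit:
step_arm([
  [[-0.0015,0,-0.02],0,100],
  [[0,0,-0.02],0,100],
  [[0,0,-0.02],0,100],
  [[0,0,-0.015],0,100],
  [[0,0,0],0,100],
  [[0,0,0],0,100],
])

```text
clock: 3.5
tcp_pos: [0.4673, -0.191, 0.0587]
eef_rot: [0.577, 0.426, -0.418, -0.558]
force: [-0.6, -0.0, 0.2]
grip_width: 0.999
```

Emit:
step_arm([
  [[-0.006,0.0025,-0.014],0,100],
  [[0,0,0],0,100],
  [[0,0,0],0,100],
])

```text
clock: 3.75
tcp_pos: [0.4637, -0.1898, 0.0489]
eef_rot: [0.579, 0.427, -0.417, -0.556]
force: [0.1, -0.6, -0.5]
grip_width: 1.003
```

```bash
python3 look.py pics/w3.png;python3 - <<'E'
from workcell import r
from scipy.spatial.transform import Rotation as Ro
s=r.read_state();print(Ro.from_quat(s['eef_rot']).as_matrix().round(3), s['joints'].round(3),s['joint_velocities'].round(3))
E
```

```text
3.75 [ 0.46365936 -0.18983631  0.04885499] [ 0.11059845 -0.58641917 -0.46606794] 1.0029653316687277
[[ 0.287  0.031 -0.957]
 [ 0.958 -0.017  0.287]
 [-0.007 -0.999 -0.035]] [ 0.228  0.635  0.06   2.275 -0.14   0.2    1.692] [-0.001  0.001 -0.001 -0.001 -0.003 -0.006  0.001]
```

View pics/w3.png

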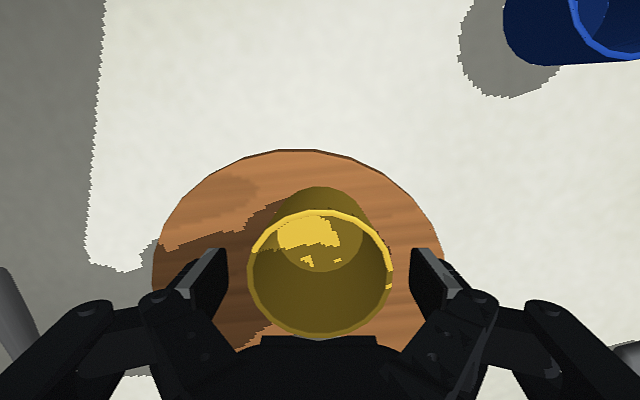

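Emit:
step_arm([
  [[-0.002,0.001,-0.007],0,100],
  [[0,0,0],0,100],
  [[0,0,0],0,60],
  [[0,0,0],0,50],
  [[0,0,0],0,50],
  [[0,0,0],0,50],
], grip_force=25)

```text
clock: 4.3
tcp_pos: [0.4634, -0.1892, 0.045]
eef_rot: [0.58, 0.428, -0.416, -0.554]
force: [-0.3, -0.7, -0.9]
grip_width: 0.731
```

Emit:
step_arm([
  [[0,0,0],0,50],
  [[0,0,0],0,50],
  [[0,0,0],0,50],
])

```text
clock: 4.55
tcp_pos: [0.4636, -0.1893, 0.0452]
eef_rot: [0.58, 0.428, -0.416, -0.554]
force: [0.1, -0.3, -0.3]
grip_width: 0.732
```

```bash
python3 look.py pics/w4.png
```

```text
4.55 [ 0.46355062 -0.18926847  0.04517039] [ 0.06014765 -0.3380614  -0.32781497] 0.7320596021678271
```

View pics/w4.png

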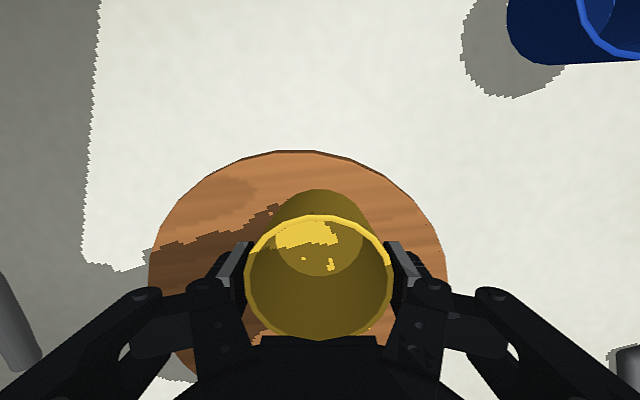

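Emit:
step_arm([
  [[0,0,0.015],0,50],
  [[0,0,0.02],0,50],
  [[0,0,0.03],0,50],
  [[0,0,0.03],0,50],
  [[0,0,0.02],0,50],
  [[0,0.02,0],0,50],
  [[0,0.025,0],0.05,50],
  [[0,0.025,0],0.05,50],
])

```text
clock: 5.27
tcp_pos: [0.4622, -0.1225, 0.1648]
eef_rot: [0.56, 0.454, -0.441, -0.534]
force: [0.3, 1.1, -0.8]
grip_width: 0.73
```

Emit:
step_arm([
  [[0,0.03,0],0.05,50],
  [[0,0.03,0],0.05,50],
  [[-0.005,0.03,0],0.05,50],
  [[-0.005,0.03,0],0.05,50],
  [[-0.005,0.03,0],0.05,50],
  [[-0.005,0.03,0],0.03,50],
  [[-0.005,0.03,0],0,50],
  [[-0.005,0.02,0],0,50],
])

```text
clock: 5.93
tcp_pos: [0.4304, 0.1173, 0.1656]
eef_rot: [0.488, 0.532, -0.514, -0.463]
force: [0.9, 0.4, -0.4]
grip_width: 0.73
```

Emit:
step_arm([
  [[0,0,0],0,50],
  [[0,0,0],0,50],
])

```text
clock: 6.1
tcp_pos: [0.4291, 0.1222, 0.1655]
eef_rot: [0.485, 0.534, -0.516, -0.462]
force: [0.3, -0.3, -0.4]
grip_width: 0.726
```

```bash
cat > st.py <<'E'
from h import *
from workcell import r
from scipy.spatial.transform import Rotation as Ro
s=r.read_state();M=Ro.from_quat(s['eef_rot']).as_matrix();print(s['clock'],s['tcp_pos'].round(4),s['force'].round(2),s['grip_width'],'yaw',np.degrees(np.arctan2(M[1,0],M[0,0])),'down',M[:,1].round(3),s['joints'].round(2))
E
python3 st.py; python3 look.py pics/w5.png
python3 - <<'E'
from workcell import r; import cv2
s=cv2.cvtColor(r.camera('side'),cv2.COLOR_RGB2BGR); cv2.imwrite('pics/s5.png',cv2.resize(s[90:240,230:430],None,fx=4,fy=4,interpolation=cv2.INTER_CUBIC))
E
```

```text
6.1 [0.4291 0.1222 0.1655] [ 0.34 -0.29 -0.36] 0.7257339532243451 yaw 95.89282268293071 down [ 0.042 -0.003 -0.999] [-0.48  0.37  0.09  2.32 -0.03  0.42  1.29]
6.1 [0.42912549 0.12222054 0.16547257] [ 0.33960053 -0.29076247 -0.35597353] 0.7257339532243451
```

View pics/w5.png

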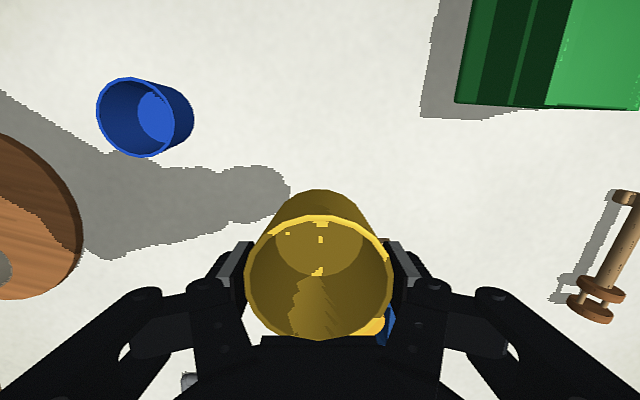

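View pics/s5.png

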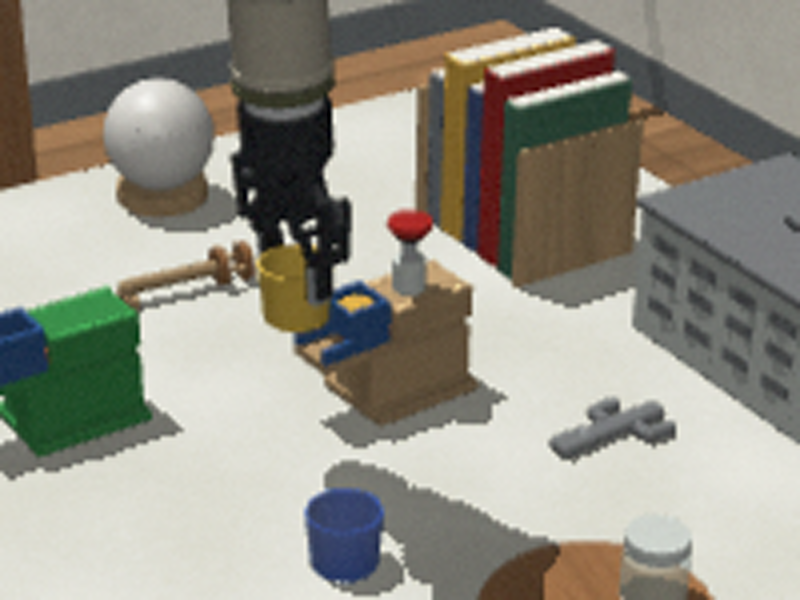

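Emit:
step_arm([
  [[0,0.01,0],-0.12,50],
  [[0,0.01,0],-0.12,50],
  [[0,0.005,0],-0.12,50],
  [[0,0,0],-0.12,50],
  [[0,0,0],-0.12,50],
  [[0,0,0],-0.12,50],
  [[0,0,0],-0.12,50],
  [[0,0,0],-0.12,50],
])

```text
clock: 6.87
tcp_pos: [0.432, 0.1343, 0.1659]
eef_rot: [0.683, 0.235, -0.231, -0.652]
force: [-0.4, 0.4, -0.5]
grip_width: 0.73
```

```bash
python3 st.py
```

```text
6.8667 [0.432  0.1343 0.1659] [-0.45  0.36 -0.52] 0.7303549519629806 yaw 38.40586014971487 down [ 0.02  -0.039 -0.999] [-0.77  0.41  0.42  2.29 -0.26  0.48  0.53]
```

Emit:
step_arm([
  [[0,0,0],-0.12,50],
  [[0,0,0],-0.12,50],
  [[0,0,0],-0.12,50],
  [[0,0,0],-0.12,50],
  [[0,0,0],-0.12,50],
  [[0,0,0],-0.12,50],
  [[0,0,0],-0.12,50],
  [[0,0,0],-0.12,50],
])

```text
clock: 7.53
tcp_pos: [0.4347, 0.1217, 0.1668]
eef_rot: [0.712, -0.121, 0.111, -0.682]
force: [-0.8, 0.0, -0.7]
grip_width: 0.729
```

```bash
python3 st.py
```

```text
7.5333 [0.4347 0.1217 0.1668] [-0.77  0.01 -0.68] 0.7285214541041188 yaw -18.887044159945557 down [-0.022 -0.04  -0.999] [-0.93  0.48  0.73  2.28 -0.53  0.59 -0.13]
```

Emit:
step_arm([
  [[0,0.005,0],-0.12,50],
  [[0,0.005,0],-0.12,50],
  [[0,0.005,0],-0.12,50],
  [[0,0.005,0],-0.12,50],
  [[0,0.005,0],-0.12,50],
  [[0,0.005,0],-0.12,50],
  [[0,0.005,0],-0.12,50],
  [[0,0.005,0],-0.1,50],
])

```text
clock: 8.2
tcp_pos: [0.4379, 0.1499, 0.168]
eef_rot: [0.571, -0.443, 0.42, -0.549]
force: [-0.2, 0.2, -1.2]
grip_width: 0.731
```

```bash
python3 st.py
```

```text
8.2 [0.4379 0.1499 0.168 ] [-0.18  0.17 -1.17] 0.7311197921916928 yaw -75.25622628726413 down [-0.044 -0.005 -0.999] [-1.1   0.61  1.01  2.26 -0.79  0.75 -0.84]
```

Emit:
step_arm([
  [[-0.01,0.004,0],-0.1,50],
  [[-0.006,0.002,0],-0.05,50],
  [[0,0,-0.02],0,50],
  [[0,0,-0.02],0,50],
  [[0,0,-0.01],0,50],
  [[0,0,0],0,50],
])

```text
clock: 8.7
tcp_pos: [0.4244, 0.1491, 0.1167]
eef_rot: [0.529, -0.49, 0.469, -0.51]
force: [-0.2, 1.0, -0.9]
grip_width: 0.732
```

```bash
python3 st.py
```

```text
8.7 [0.4244 0.1491 0.1167] [-0.25  1.03 -0.89] 0.7316245672472822 yaw -85.45907978880508 down [-0.041  0.001 -0.999] [-1.04  0.67  0.92  2.33 -0.97  0.66 -0.85]
```

Yaw is right. Correct xy and go lower, still clear in front of the lip.

Emit:
step_arm([
  [[-0.007,0.008,0],0,50],
  [[0,0,-0.02],0,50],
  [[0,0,-0.02],0,50],
  [[0,0,-0.02],0,50],
  [[0,0,0],0,50],
  [[0,0,0],0,50],
])

```text
clock: 9.2
tcp_pos: [0.4171, 0.1576, 0.0575]
eef_rot: [0.527, -0.492, 0.469, -0.51]
force: [-0.6, 0.8, -0.2]
grip_width: 0.732
```

```bash
python3 st.py; python3 look.py pics/w6.png
python3 - <<'E'
from workcell import r; import cv2
s=cv2.cvtColor(r.camera('side'),cv2.COLOR_RGB2BGR); cv2.imwrite('pics/s6.png',cv2.resize(s[120:240,250:410],None,fx=5,fy=5,interpolation=cv2.INTER_CUBIC))
s=cv2.cvtColor(r.camera('top'),cv2.COLOR_RGB2BGR); cv2.imwrite('pics/t6.png',s)
E
```

```text
9.2 [0.4171 0.1576 0.0575] [-0.63  0.76 -0.15] 0.7322633670197768 yaw -85.69713573897849 down [-0.04   0.004 -0.999] [-0.83  0.68  0.53  2.36 -1.03  0.4  -0.88]
9.2 [0.4171437  0.15761116 0.05746344] [-0.63397923  0.76253897 -0.15386175] 0.7322633670197768
```

View pics/s6.png

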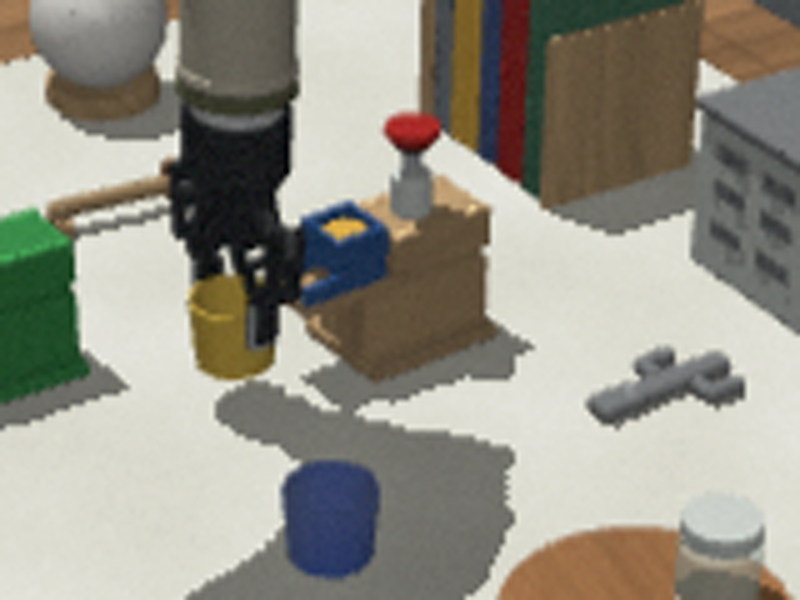

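View pics/w6.png

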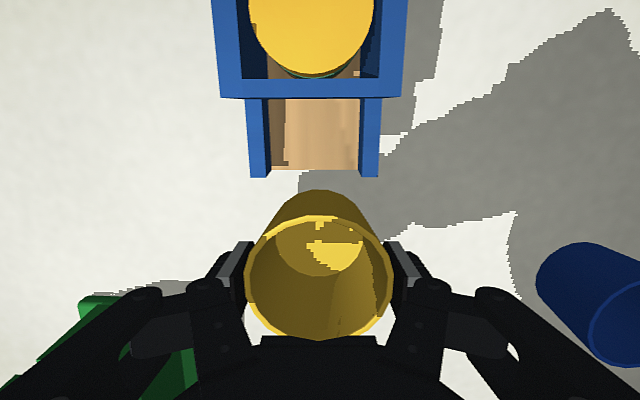

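```bash
python3 - <<'E'
from h import *; import pickle
s,i=pickle.load(open('pics/w6.png.pkl','rb'))
a=at(i,249,177,.086);b=at(i,379,177,.086);print(a,b,(a+b)/2,np.linalg.norm(a-b))
a=at(i,219,97,.114);b=at(i,404,97,.114);print(a,b,(a+b)/2,np.linalg.norm(a-b))
zb=s['tcp_pos'][2]-.022
print("rim ctr",at(i,320,278,zb+.052))
for u,v in((320,216),(320,340)):print(at(i,u,v,zb+.052))
print("near base", at(i,320,190,zb))
E
```

```text
[0.46094118 0.1869727  0.086     ] [0.46466807 0.13825802 0.086     ] [0.46280463 0.16261536 0.086     ] 0.04885702904356732
[0.48887108 0.18862764 0.114     ] [0.49244242 0.14068393 0.114     ] [0.49065675 0.16465579 0.114     ] 0.04807653904668157
rim ctr [0.42062947 0.15708222 0.08746344]
[0.44793541 0.15917144 0.08746344]
[0.38913428 0.15467248 0.08746344]
near base [0.44368635 0.15895163 0.03546344]
```

Emit:
step_arm([
  [[0,0,-0.02],0,50],
  [[0,0,-0.01],0,50],
  [[0,0,0],0,50],
  [[0,0,0],0,50],
])

```text
clock: 9.68
tcp_pos: [0.4209, 0.1563, 0.0305]
eef_rot: [0.527, -0.487, 0.474, -0.51]
force: [0.6, -0.3, -1.4]
grip_width: 0.732
```

```bash
python3 st.py
```

```text
9.6833 [0.4209 0.1563 0.0305] [ 0.59 -0.32 -1.4 ] 0.7324863593660391 yaw -85.66452856110855 down [-0.029 -0.004 -1.   ] [-0.71  0.7   0.35  2.36 -1.03  0.27 -0.91]
```

Emit:
step_arm([
  [[0.0,0.002,-0.003],0,50],
  [[0.005,0,0],0,50],
  [[0.005,0,0],0,50],
  [[0.005,0,0],0,50],
  [[0,0,0],0,50],
  [[0,0,0],0,50],
])

```text
clock: 10.18
tcp_pos: [0.439, 0.1588, 0.0298]
eef_rot: [0.526, -0.486, 0.475, -0.511]
force: [-0.3, -0.6, -0.3]
grip_width: 0.731
```

```bash
python3 st.py;  python3 look.py pics/w7.png
```

```text
10.1833 [0.439  0.1588 0.0298] [-0.3  -0.59 -0.27] 0.7309181113299567 yaw -85.5803453784751 down [-0.026 -0.006 -1.   ] [-0.72  0.71  0.39  2.33 -1.    0.3  -0.94]
10.1833 [0.43902262 0.15879417 0.02981745] [-0.29807975 -0.59282822 -0.26614585] 0.7309181113299567
```

View pics/w7.png

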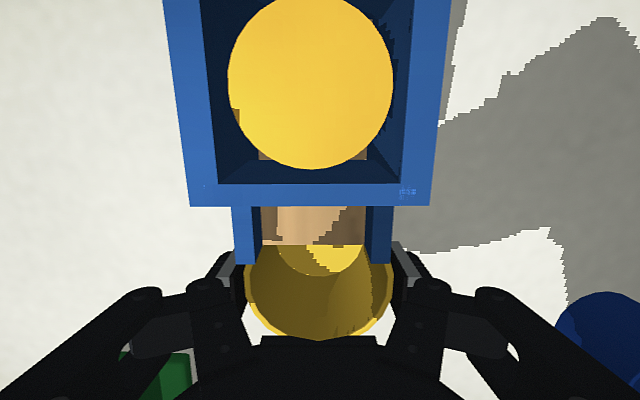

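Emit:
step_arm([
  [[-0.002,0.001,-0.003],0,50],
  [[0,0,-0.003],0,50],
  [[0,0,0],0,50],
])

```text
clock: 10.48
tcp_pos: [0.4365, 0.16, 0.0234]
eef_rot: [0.527, -0.486, 0.475, -0.511]
force: [-0.2, -0.3, -1.3]
grip_width: 0.728
```

```bash
python3 st.py
```

```text
10.4833 [0.4365 0.16   0.0234] [-0.22 -0.33 -1.35] 0.7279960983604772 yaw -85.56493728843708 down [-0.025 -0.006 -1.   ] [-0.7   0.72  0.34  2.33 -1.    0.27 -0.94]
```

Emit:
step_arm([
  [[0,0,-0.0015],0,50],
  [[0,0,0],0,50],
])

```text
clock: 10.65
tcp_pos: [0.4371, 0.1596, 0.0226]
eef_rot: [0.526, -0.486, 0.475, -0.512]
force: [-0.5, 0.8, -0.3]
grip_width: 0.734
```

```bash
python3 st.py
```

```text
10.65 [0.4371 0.1596 0.0226] [-0.49  0.8  -0.32] 0.7335306618286365 yaw -85.62214364847702 down [-0.024 -0.005 -1.   ] [-0.69  0.72  0.34  2.33 -1.    0.27 -0.94]
```

Emit:
step_arm([
  [[0,0,-0.0015],0,50],
  [[0,0,0],0,50],
])

```text
clock: 10.82
tcp_pos: [0.4372, 0.1596, 0.0225]
eef_rot: [0.525, -0.486, 0.475, -0.512]
force: [0.2, -0.5, 0.6]
grip_width: 0.732
```

Emit:
step_arm([
  [[0,0,-0.003],0,50],
  [[0,0,0],0,50],
])

```text
clock: 10.98
tcp_pos: [0.4381, 0.1598, 0.0211]
eef_rot: [0.523, -0.486, 0.475, -0.514]
force: [-0.3, 0.1, -0.2]
grip_width: 0.725
```

Emit:
step_arm([
  [[0,0,-0.003],0,50],
  [[0,0,0],0,50],
  [[0,0,0],0,50],
])

```text
clock: 11.23
tcp_pos: [0.4386, 0.1599, 0.0197]
eef_rot: [0.522, -0.486, 0.476, -0.515]
force: [-0.8, -0.7, -0.9]
grip_width: 0.725
```

```bash
python3 st.py;  python3 look.py pics/w8.png
python3 - <<'E'
from workcell import r; import cv2
s=cv2.cvtColor(r.camera('side'),cv2.COLOR_RGB2BGR); cv2.imwrite('pics/s8.png',cv2.resize(s[150:220,270:350],None,fx=8,fy=8,interpolation=cv2.INTER_CUBIC))
E
```

```text
11.2333 [0.4386 0.1599 0.0197] [-0.84 -0.68 -0.89] 0.7252588454801332 yaw -85.73727494362434 down [-0.018  0.003 -1.   ] [-0.66  0.71  0.29  2.33 -1.    0.24 -0.94]
11.2333 [0.43860655 0.1598874  0.0196597 ] [-0.83989356 -0.67500862 -0.88542216] 0.7252588454801332
```

View pics/s8.png

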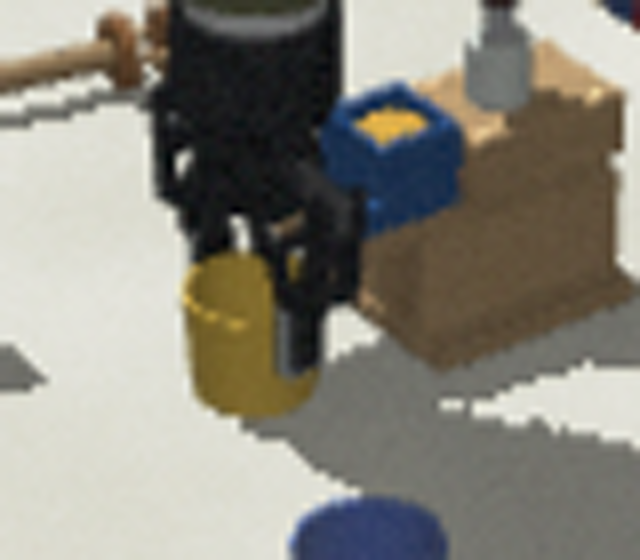

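View pics/w8.png

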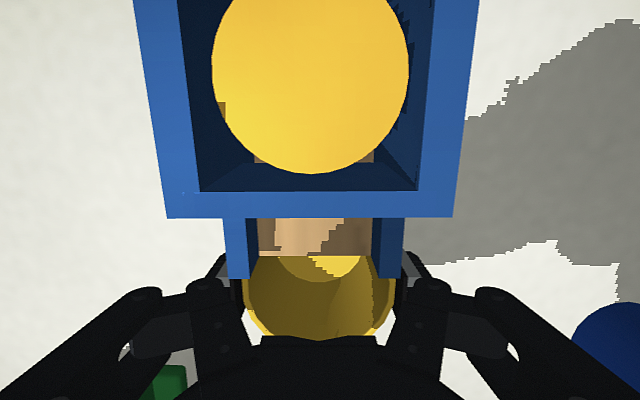

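```bash
python3 - <<'E'
from h import *
from workcell import r
i=r.camera_info('side')
for cx in(.436,.440):
  for z in(0,.003,.006,.01):
    a=np.linspace(0,6.28,200); b=np.array([proj(i,(cx+.028*np.cos(t),.159+.028*np.sin(t),z)) for t in a]); k=b[:,1].argmax()
    q=np.array([proj(i,(cx+.032*np.cos(t),.159+.032*np.sin(t),z+.052)) for t in a])
    f=lambda p:np.round((p-[270,150]+.5)*8-.5)
    print(cx,z,f(b[k]),'left rim',f(q[q[:,0].argmin()]),'rim low',f(q[q[:,1].argmax()]),'base l/r',f(b[b[:,0].argmin()]),f(b[b[:,0].argmax()]))
E
```

```text
0.436 0 [249. 425.] left rim [177. 295.] rim low [246. 332.] base l/r [189. 392.] [314. 389.]
0.436 0.003 [249. 420.] left rim [176. 289.] rim low [246. 326.] base l/r [189. 387.] [314. 384.]
0.436 0.006 [249. 414.] left rim [176. 283.] rim low [246. 320.] base l/r [189. 381.] [313. 378.]
0.436 0.01 [249. 407.] left rim [176. 275.] rim low [246. 312.] base l/r [189. 374.] [313. 371.]
0.44 0 [257. 423.] left rim [185. 292.] rim low [254. 329.] base l/r [197. 390.] [321. 388.]
0.44 0.003 [257. 417.] left rim [184. 286.] rim low [254. 323.] base l/r [197. 384.] [321. 382.]
0.44 0.006 [257. 411.] left rim [184. 281.] rim low [254. 317.] base l/r [197. 379.] [321. 377.]
0.44 0.01 [257. 404.] left rim [184. 273.] rim low [254. 310.] base l/r [196. 371.] [321. 369.]
```

Emit:
step_arm([
  [[0,0,-0.003],0,50],
  [[0,0,0],0,50],
  [[0,0,0],0,50],
])

```text
clock: 11.58
tcp_pos: [0.4387, 0.16, 0.0172]
eef_rot: [0.521, -0.487, 0.475, -0.515]
force: [-0.9, 0.5, -0.5]
grip_width: 0.732
```

```bash
python3 st.py
```

```text
11.5833 [0.4387 0.16   0.0172] [-0.88  0.46 -0.47] 0.7322464031654492 yaw -85.72277565385014 down [-0.017  0.005 -1.   ] [-0.65  0.72  0.28  2.34 -1.01  0.23 -0.94]
```

Emit:
step_arm([
  [[0,0,-0.0015],0,50],
  [[0,0,0],0,50],
  [[0,0,0],0,50],
])

```text
clock: 11.83
tcp_pos: [0.4388, 0.1598, 0.0165]
eef_rot: [0.521, -0.487, 0.476, -0.516]
force: [1.1, 1.0, 2.0]
grip_width: 0.725
```

```bash
python3 st.py;  python3 look.py pics/w9.png
python3 - <<'E'
from workcell import r; import cv2
s=cv2.cvtColor(r.camera('side'),cv2.COLOR_RGB2BGR); cv2.imwrite('pics/s9.png',cv2.resize(s[150:220,270:350],None,fx=8,fy=8,interpolation=cv2.INTER_CUBIC))
E
```

```text
11.8333 [0.4388 0.1598 0.0165] [1.13 1.02 1.97] 0.7249892849451958 yaw -85.74309010035992 down [-0.016  0.005 -1.   ] [-0.64  0.72  0.27  2.34 -1.01  0.22 -0.94]
11.8333 [0.43880578 0.15983914 0.01654607] [1.13127116 1.02277469 1.97235433] 0.7249892849451958
```

View pics/s9.png

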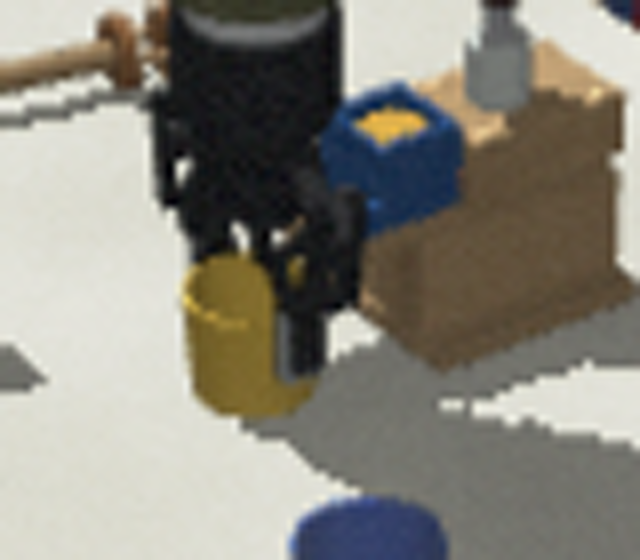

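Emit:
step_arm([
  [[0,0,0],0,80],
  [[0,0,0],0,100],
  [[0,0,0],0,100],
  [[0,0,0],0,100],
  [[0,0,0],0,100],
])

```text
clock: 12.35
tcp_pos: [0.4383, 0.1597, 0.0154]
eef_rot: [0.522, -0.487, 0.475, -0.515]
force: [-0.4, -0.7, 0.2]
grip_width: 1.0
```

```bash
python3 st.py;  python3 look.py pics/w10.png
```

```text
12.35 [0.4383 0.1597 0.0154] [-0.36 -0.66  0.19] 0.999671543049987 yaw -85.72387150238033 down [-0.018  0.004 -1.   ] [-0.64  0.72  0.27  2.34 -1.01  0.22 -0.94]
12.35 [0.43834143 0.15968344 0.01540318] [-0.36058523 -0.6582215   0.18671783] 0.999671543049987
```

View pics/w10.png

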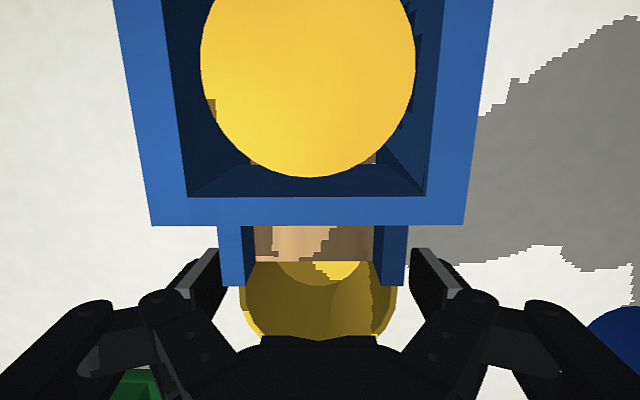

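Emit:
step_arm([
  [[0,0,0.01],0,100],
  [[-0.001,0,0.015],0,100],
  [[0,0,0.02],0,100],
  [[0,0,0.025],0,100],
  [[0,0,0.025],0,100],
])

```text
clock: 12.82
tcp_pos: [0.4348, 0.1577, 0.1096]
eef_rot: [0.524, -0.489, 0.475, -0.511]
force: [1.5, -0.1, -0.1]
grip_width: 0.999
```

Emit:
step_arm([
  [[0,0,0.03],0,100],
  [[0,0,0.03],0,60],
  [[0,0,0.03],0,30],
  [[0,0,0.02],0,0],
  [[0,0,0],0,0],
  [[0,0,0],0,0],
])

```text
clock: 13.32
tcp_pos: [0.4341, 0.157, 0.2281]
eef_rot: [0.523, -0.489, 0.475, -0.512]
force: [-1.1, 0.8, -0.1]
grip_width: 0.292
```

```bash
python3 st.py;  python3 look.py pics/w11.png
python3 - <<'E'
from workcell import r; import cv2
s=cv2.cvtColor(r.camera('side'),cv2.COLOR_RGB2BGR); cv2.imwrite('pics/s11.png',cv2.resize(s[130:230,250:370],None,fx=6,fy=6,interpolation=cv2.INTER_CUBIC))
E
```

```text
13.3167 [0.4341 0.157  0.2281] [-1.1   0.78 -0.11] 0.2919857738042337 yaw -85.90549943912953 down [-0.025  0.001 -1.   ] [-1.11  0.42  0.91  2.21 -0.49  0.76 -1.37]
13.3167 [0.43407173 0.15698385 0.22807576] [-1.0967423   0.77781379 -0.10613326] 0.2919857738042337
```

View pics/w11.png

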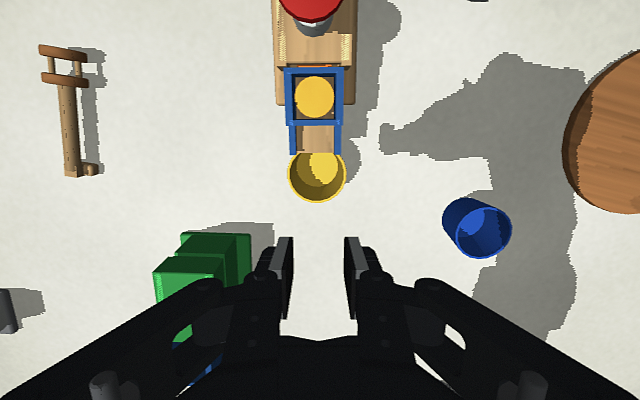

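View pics/s11.png

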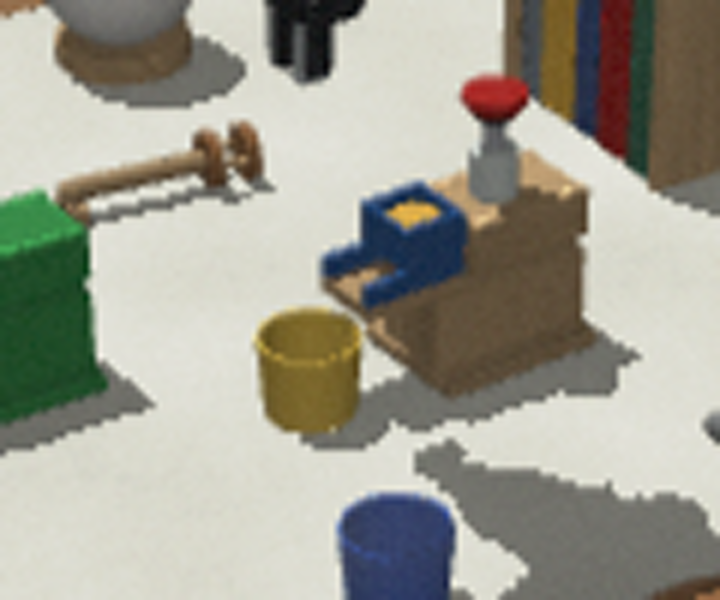

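```bash
python3 - <<'E'
from h import *; import pickle
s,i=pickle.load(open('pics/w11.png.pkl','rb'))
a=at(i,290.5,155,.086);b=at(i,342,154,.086);lip=(a+b)/2;print('lip',lip,np.linalg.norm(a-b))
a=at(i,287.5,174,.052);b=at(i,346.5,174,.052);print('rim w',a,b,np.linalg.norm(a-b)); e=at(i,317,203,.052);print('near edge',e)
a=at(i,284,68,.114);b=at(i,344,67,.114);print(a,b)
P=lambda x,y:(250+(x+.5)/6-.5,130+(y+.5)/6-.5)
si=r=None
from workcell import r
si=r.camera_info('side')
print('side rim ctr',at(si,*P(309,337),.052),'base low',at(si,*P(310,432),0))
E
```

```text
lip [0.46283954 0.16155124 0.086     ] 0.04799668311906024
rim w [0.4350169 0.1905932 0.052    ] [0.43950876 0.12800393 0.052     ] 0.06275024810140606
near edge [0.40502534 0.15703377 0.052     ]
[0.53201153 0.19112386 0.114     ] [0.53599934 0.14478641 0.114     ]
side rim ctr [0.43848623 0.16057491 0.052     ] base low [0.42663506 0.14042886 0.        ]
```

Emit:
step_arm([
  [[0.02,0.002,0],0,0],
  [[0.03,0.003,0],0,0],
  [[0.03,0.003,0],0,0],
  [[0.03,0.003,0],0,0],
  [[0.02,0.002,0],0,0],
  [[0,0,0],0,0],
  [[0,0,0],0,0],
])

```text
clock: 14.0
tcp_pos: [0.5636, 0.1688, 0.2158]
eef_rot: [0.529, -0.493, 0.471, -0.506]
force: [-0.1, 0.3, -0.5]
grip_width: -0.003
```

```bash
python3 st.py
```

```text
14.0 [0.5636 0.1688 0.2158] [-0.09  0.29 -0.47] -0.00285393672673754 yaw -85.9619619027986 down [-0.044 -0.004 -0.999] [-0.91  0.59  0.82  1.94 -0.55  0.9  -1.29]
```

Emit:
step_arm([
  [[0.008,0.0015,0],0,0],
  [[0,0,-0.01],0,0],
  [[0,0,-0.01],0,0],
  [[0,0,0],0,0],
  [[0,0,0],0,0],
])

```text
clock: 14.42
tcp_pos: [0.5681, 0.1695, 0.1903]
eef_rot: [0.53, -0.494, 0.47, -0.503]
force: [0.5, -0.8, -0.4]
grip_width: -0.001
```

```bash
python3 st.py;  python3 look.py pics/w12.png
python3 - <<'E'
from workcell import r; import cv2
s=cv2.cvtColor(r.camera('side'),cv2.COLOR_RGB2BGR); cv2.imwrite('pics/s12.png',cv2.resize(s[110:190,290:380],None,fx=7,fy=7,interpolation=cv2.INTER_CUBIC))
E
```

```text
14.4167 [0.5681 0.1695 0.1903] [ 0.48 -0.84 -0.39] -0.00075742514444046 yaw -86.04049733100038 down [-0.051 -0.005 -0.999] [-0.88  0.63  0.79  1.94 -0.59  0.87 -1.27]
14.4167 [0.56810879 0.16950146 0.19032375] [ 0.47538451 -0.84409539 -0.39214131] -0.00075742514444046
```

View pics/s12.png

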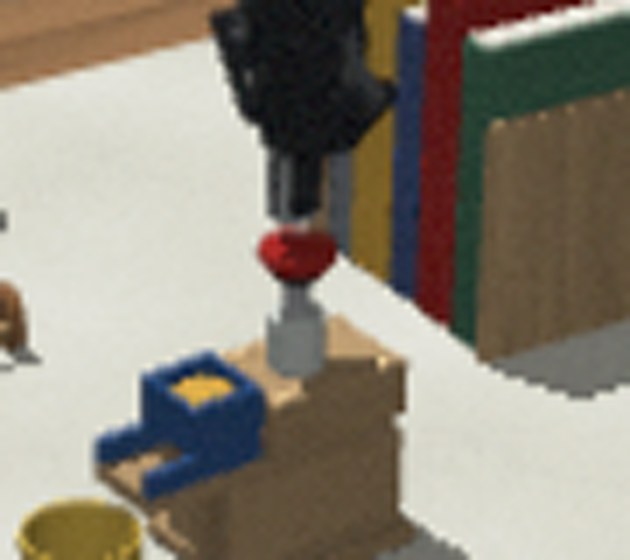

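View pics/w12.png

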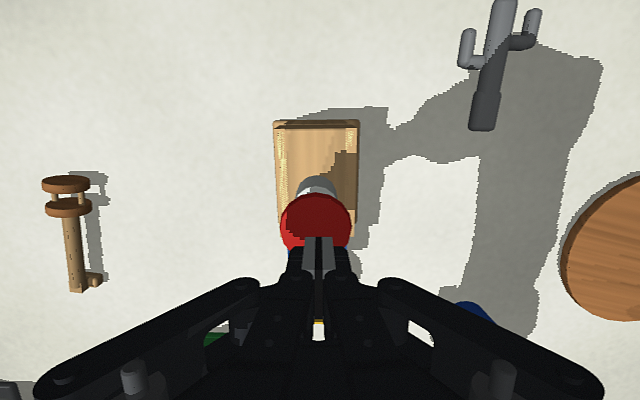

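```bash
python3 - <<'E'
from h import *; import pickle
s,i=pickle.load(open('pics/w12.png.pkl','rb'))
for z in(.165,.17,.175):
  a=at(i,280,226,z);b=at(i,351,226,z);print(z,a,b,np.linalg.norm(a-b),'far',at(i,316,192,z))
print(proj(i,s['tcp_pos']))
E
```

```text
0.165 [0.57000395 0.19232499 0.165     ] [0.57285013 0.15074264 0.165     ] 0.041679649473093675 far [0.59224166 0.17262397 0.165     ]
0.17 [0.57218861 0.19179469 0.17      ] [0.57494817 0.15147782 0.17      ] 0.04041120540800495 far [0.59374955 0.17269323 0.17      ]
0.175 [0.57437327 0.19126439 0.175     ] [0.57704621 0.152213   0.175     ] 0.03914276134291625 far [0.59525745 0.1727625  0.175     ]
[318.65838735 251.79761893]
```

Emit:
step_arm([
  [[0.004,0.0015,0],0,0],
  [[0,0,-0.004],0,0],
  [[0,0,-0.004],0,0],
  [[0,0,0],0,0],
])

```text
clock: 14.85
tcp_pos: [0.573, 0.172, 0.1835]
eef_rot: [0.53, -0.494, 0.47, -0.505]
force: [0.1, -0.1, 0.7]
grip_width: -0.002
```

Emit:
step_arm([
  [[0,0,-0.003],0,0],
  [[0,0,0],0,0],
])

```text
clock: 15.02
tcp_pos: [0.5729, 0.1721, 0.1801]
eef_rot: [0.53, -0.494, 0.47, -0.505]
force: [0.8, 0.6, 0.5]
grip_width: 0.001
```

Emit:
step_arm([
  [[0,0,-0.003],0,0],
  [[0,0,0],0,0],
])

```text
clock: 15.18
tcp_pos: [0.5729, 0.172, 0.1768]
eef_rot: [0.53, -0.494, 0.47, -0.505]
force: [-0.2, 1.2, -0.0]
grip_width: 0.0
```

Emit:
step_arm([
  [[0,0,-0.003],0,0],
  [[0,0,0],0,0],
])

```text
clock: 15.35
tcp_pos: [0.5733, 0.172, 0.1739]
eef_rot: [0.529, -0.494, 0.47, -0.505]
force: [-1.1, 0.5, 4.2]
grip_width: 0.0
```

Emit:
step_arm([
  [[0,0,-0.004],0,0],
  [[0,0,-0.004],0,0],
  [[0,0,0],0,0],
])

```text
clock: 15.6
tcp_pos: [0.5734, 0.1719, 0.1667]
eef_rot: [0.529, -0.494, 0.47, -0.505]
force: [-1.2, -0.3, 5.9]
grip_width: -0.0
```

Emit:
step_arm([
  [[0,0,-0.004],0,0],
  [[0,0,-0.003],0,0],
  [[0,0,0],0,0],
])

```text
clock: 15.85
tcp_pos: [0.5734, 0.1719, 0.161]
eef_rot: [0.528, -0.494, 0.47, -0.506]
force: [-2.1, -0.8, 7.3]
grip_width: -0.002
```

Emit:
step_arm([
  [[0,0,-0.004],0,0],
  [[0,0,0],0,0],
])

```text
clock: 16.02
tcp_pos: [0.5735, 0.1719, 0.1581]
eef_rot: [0.528, -0.495, 0.47, -0.506]
force: [-2.4, -0.2, 8.3]
grip_width: 0.001
```

Emit:
step_arm([
  [[0,0,-0.0025],0,0],
  [[0,0,0],0,0],
])

```text
clock: 16.18
tcp_pos: [0.5734, 0.1719, 0.1568]
eef_rot: [0.527, -0.495, 0.469, -0.506]
force: [-2.2, -0.6, 7.8]
grip_width: 0.001
```

Emit:
step_arm([
  [[0,0,-0.003],0,0],
  [[0,0,0],0,0],
])

```text
clock: 16.35
tcp_pos: [0.5735, 0.1719, 0.1553]
eef_rot: [0.527, -0.496, 0.469, -0.507]
force: [-2.8, -0.1, 8.8]
grip_width: 0.001
```

Emit:
step_arm([
  [[0,0,-0.002],0,0],
  [[0,0,0],0,0],
])

```text
clock: 16.52
tcp_pos: [0.5735, 0.1719, 0.1551]
eef_rot: [0.526, -0.496, 0.468, -0.507]
force: [-2.9, 0.6, 9.4]
grip_width: 0.001
```

Emit:
step_arm([
  [[0,0,-0.003],0,0],
  [[0,0,0],0,0],
])

```text
clock: 16.68
tcp_pos: [0.5736, 0.1719, 0.1545]
eef_rot: [0.525, -0.497, 0.468, -0.508]
force: [-4.6, -0.2, 14.0]
grip_width: 0.003
```

Emit:
step_arm([
  [[0,0,-0.003],0,0],
])

```text
clock: 16.77
tcp_pos: [0.5736, 0.1719, 0.1531]
eef_rot: [0.525, -0.497, 0.468, -0.509]
force: [-5.8, 0.9, 22.9]
grip_width: 0.001
```

Emit:
step_arm([
  [[0,0,0],0,0],
])

```text
clock: 16.85
tcp_pos: [0.5736, 0.1719, 0.1544]
eef_rot: [0.524, -0.498, 0.467, -0.509]
force: [-4.5, -0.0, 14.9]
grip_width: -0.003
```

Emit:
step_arm([
  [[0,0,-0.002],0,0],
])

```text
clock: 16.93
tcp_pos: [0.5736, 0.1719, 0.1539]
eef_rot: [0.524, -0.498, 0.467, -0.509]
force: [-4.3, -1.3, 17.3]
grip_width: -0.001
```

Emit:
step_arm([
  [[0,0,-0.002],0,0],
])

```text
clock: 17.02
tcp_pos: [0.5736, 0.1719, 0.1535]
eef_rot: [0.523, -0.498, 0.467, -0.51]
force: [-4.8, 0.9, 21.0]
grip_width: -0.0
```

Emit:
step_arm([
  [[0,0,0.005],0,0],
  [[0,0,0.01],0,0],
  [[0,0,0.015],0,0],
  [[0,0,0.015],0,0],
  [[0,0,0.02],0,0],
  [[0,0,0.02],0,0],
  [[0,0,0.02],0,0],
  [[0,0,0],0,0],
])

```text
clock: 17.68
tcp_pos: [0.5734, 0.171, 0.2642]
eef_rot: [0.522, -0.499, 0.467, -0.51]
force: [0.9, -0.4, 0.5]
grip_width: 0.003
```

```bash
python3 st.py;  python3 look.py pics/w13.png
python3 - <<'E'
from workcell import r; import cv2
s=cv2.cvtColor(r.camera('side'),cv2.COLOR_RGB2BGR); cv2.imwrite('pics/s13.png',cv2.resize(s[110:220,280:400],None,fx=6,fy=6,interpolation=cv2.INTER_CUBIC))
E
```

```text
17.6833 [0.5734 0.171  0.2642] [ 0.91 -0.42  0.47] 0.0030961239815423328 yaw -86.24045913343633 down [-0.046  0.018 -0.999] [-0.92  0.55  0.85  1.87 -0.52  1.   -1.33]
17.6833 [0.57335004 0.17103727 0.2642138 ] [ 0.90978505 -0.42336958  0.46548465] 0.0030961239815423328
```

View pics/s13.png

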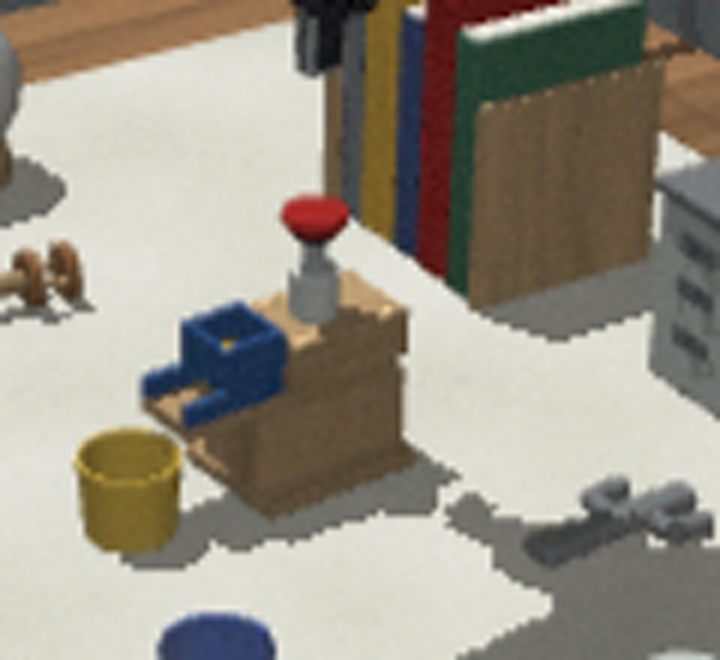

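View pics/w13.png

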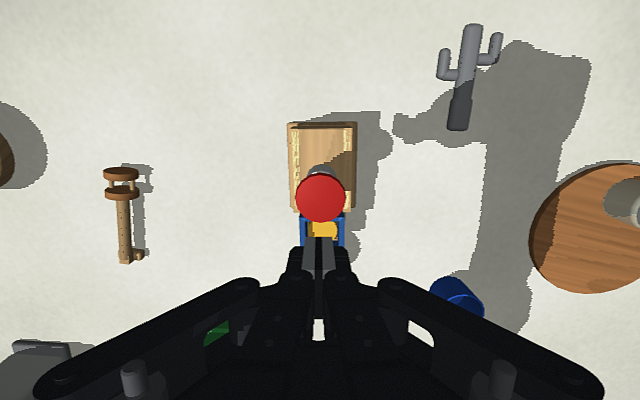

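Emit:
step_arm([
  [[-0.02,0,0],0,0],
  [[-0.03,0,0],0,0],
  [[-0.03,0,0],0,0],
  [[-0.03,0,0],0,0],
  [[-0.01,0,0],0,0],
  [[0,0,0],0,0],
  [[0,0,0],0,0],
])

```text
clock: 18.37
tcp_pos: [0.4442, 0.1708, 0.2544]
eef_rot: [0.527, -0.5, 0.465, -0.506]
force: [-0.0, -0.3, 0.3]
grip_width: -0.0
```

```bash
python3 st.py;  python3 look.py pics/w14.png
python3 - <<'E'
import cv2; s=cv2.imread('pics/w14.png'); cv2.imwrite('pics/w14z.png',cv2.resize(s[40:220,230:410],None,fx=3,fy=3,interpolation=cv2.INTER_CUBIC))
from workcell import r
cv2.imwrite('pics/s14.png',cv2.cvtColor(r.camera('side'),cv2.COLOR_RGB2BGR))
E
```

```text
18.3667 [0.4442 0.1708 0.2544] [-0.03 -0.29  0.3 ] -0.0004991562893732524 yaw -86.14540846015908 down [-0.057  0.012 -0.998] [-1.12  0.41  0.92  2.13 -0.46  0.87 -1.42]
18.3667 [0.44420039 0.17079905 0.25441484] [-0.03183829 -0.2914433   0.29565923] -0.0004991562893732524
```

View pics/w14z.png

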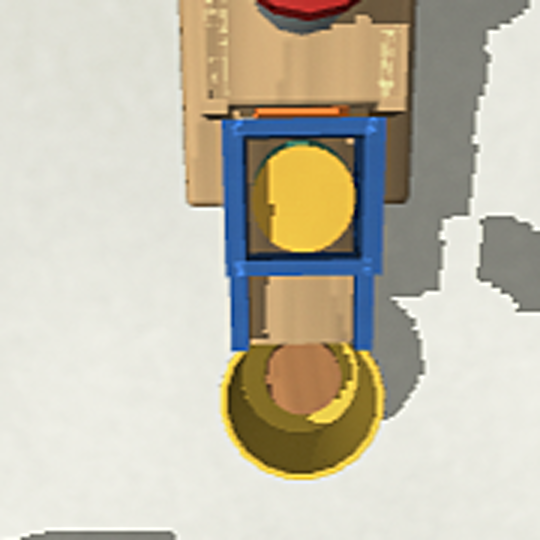

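View pics/s14.png

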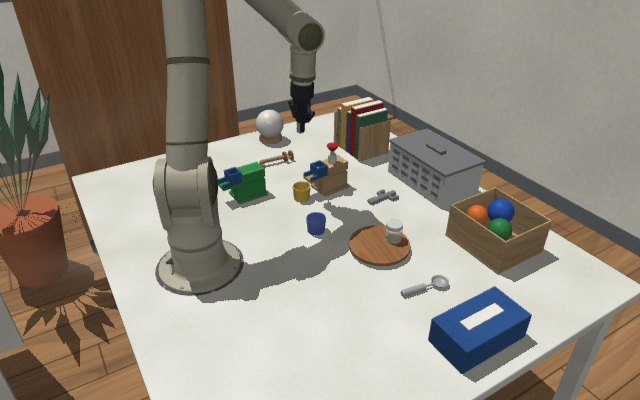

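The cup holds the brown disc. The yellow and green discs are still in the magazine, the plunger is back up, and the arm is clear of everything.

```bash
python3 -c "
from workcell import r
print(r.finish_job())"
```

```text
the job is handed in; nothing more can be done
None
```

The job is handed in at about 18.4 s of the 58 s allowed: the yellow cup stands under the outlet with the brown disc in it, and the plunger is back up.

- **Cup:** I set it down and let go. Its centre measured about 1.5 mm from the cup spot.
- **Press:** I pressed the plunger once. The last readings on the stop were 14 to 23 N vertical, about 23.6 N in all at the peak, for about 0.3 s. That peak is close to the 25 N limit, and a higher value between readings cannot be ruled out.
- **Discs:** the last wrist picture shows the brown disc in the cup. The yellow disc is still in the magazine, with the green one just visible beneath it.
- **Other things:** the jar, blue cup, green dispenser, rattle, teether and spoon looked undisturbed in the last side picture, which I checked by eye only.

**What disagreed:** the tool leaned about 2 to 3° during the work. The cup also touched down with the tool roughly 3 to 6 mm lower than I expected, most likely because it slid up a little in the grip. After release it still looked upright.

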